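Press open the drop-front file box

ROBOT

A 6-joint arm with a two-finger parallel gripper is mounted at the origin on the work surface. World frame = base frame: x ahead of the robot, y to its left, z up, the work surface at z = 0. Lengths are in m, angles in rad, forces in N, time in s.
With the tool pointing down it reaches from about 0.325 to 0.75 m from the base axis. Payload 7.6 kg.
Tool frame: the origin (TCP) lies on the mounting face of the last link; the fingertips stand 173 mm ahead of it and the grasp point (between the pads) lies 155 mm ahead of it; x points along the fingers, z is the direction in which the jaws open and shut, and the axes are right-handed (so a half turn about x gives the same grasp; the last joint's range is limited). The gripper opens to 85 mm and grips with 20 to 120 N. Pads are 22 mm wide; open, the fingers measure 114 mm over their backs; the gripper's body (76 mm by 85 mm) begins 54 mm behind the grasp point. The pads swing forward as they close: fully open they stand 13 mm farther back than shut.
Start: joints at [-1.371, 0.052, 1.401, -0, 1.689, -0.07], TCP at [0.14, -0.506, 0.405] pointing down, gripper open.
Joint ranges: [-2.9, 2.9], [-0.91, 2.17], [0.12, 2.37], [-1.06, 4.2], [0.26, 2.73], [-2.93, 2.93]. Speed limits (rad/s): [2.57, 2.57, 3.01, 3.14, 3.14, 3.14].

INTERFACE

Orientations are given as a unit quaternion [w, x, y, z].
In Python, from bench import ctrl gives the robot as it stands. The module is installed in compiled form; this text tells all that it offers.
- The arm moves only by the shell command python3 -m inch 'ROWS'. ROWS is JSON, a list of rows, each a list of 3 entries, a list of its own where there are three numbers: the closure, from -1 (fully open) to 1 (shut), so that 0 is half open, then the shift along the tool's x, y, z each as a share of 200 mm, from -1 to 1, then the turn, a rotation vector about the tool's x, y, z each as a share of pi rad, from -1 to 1. In form: [[fingers, [dx, dy, dz], [wx, wy, wz]], ...]. A call has 1 to 5 rows; each row is the pose to reach, as a shift and turn from the pose commanded when the call began, along the tool's axes at that moment, turning the shorter way round; what a row does not reach only later rows make up. A row lasts 1/10 s, in which the tool goes at most 50 mm and 8.59 degrees, less where a joint would pass 70% of its speed; a pose out of reach is approached as far as the arm can. A call with a number of a shift or a turn outside -1 to 1 is refused whole. A call with a gripper value outside its range is refused whole. The fingers move at their own pace and stop on an object; the grip force is fixed at half the most. Time passes only in rows, so rows that repeat a pose let the fingers close. It gives the time, the measured TCP pose, the force and the opening at its end, in the units of the state.
- ctrl.observe(): the state, without advancing time (a new reading comes with each control period).
- ctrl.grab_frame(name): name is "scene" or "top" or "wrist"; returns a dict with "frame" (400x640x3 uint8, red, green, blue), "fx", "fy", "cx", "cy" (pixels), "rvec" (rotation vector, rad) and "tvec" (3), from world to camera coordinates, as OpenCV has them. Camera axes: x right, y down, z forward; pixel columns grow to the right and rows downward; lengths in m; the calibration is good to about 2 mm. A picture is of the moment at which its call begins. There is no depth.
- ctrl.close_job(): hands the job in, once; it reports no verdict.
The state is a dict: "time_s": time; "q": joint angles; "joint_velocities": joint speeds; "joint_efforts": joint torques, N m; "eef_pos": TCP position; "tcp_rot": TCP orientation; "ft_force": force on the tool from outside, world axes, zero at the start; "torque": the same for the moment, N m; "gripper_width": opening from 0.0 (shut) to 1.0 (fully open).
Only numpy, scipy, OpenCV 4.12 (cv2) and the standard library are available. Lean on these libraries where they do the work, as an engineer would, in place of code of your own. Each camera call takes 0.05 s, during which the arm holds its last target.

TASK

Open the green file box without gripping anything: press the top of its closed front flap inwards until the touch catch lets go, and take the fingers away so that the spring sets the flap ajar by itself. Then reach a fingertip behind the ajar edge and ease the flap down, without slamming it, until it lies fully open, and leave it there. Do not pinch the flap, and leave the desk things around the box where they stand.

Things in the scene. Friction and masses are not known exactly. Their poses are not given: they have to be found in the camera images.
- file_box: green plastic file box, fixed where it stands: 150 mm deep (its x), 240 wide (its y), 172 high, roofed, with a steel bail 12 mm high flat on the roof. Origin: centre of the underside. Its x points level from front to back: the flap in front looks along -x, roughly to the robot. The open front lies 75 mm before the origin; the folders inside begin 55 mm behind it and are 125 mm high
- flap (a joint): angle of the drop-front flap, hinged along its lower edge: 0 closed and upright, growing as the top edge comes out towards the robot and down, 1.571 fully open, level, at its stop. Pressed in, it goes to about -0.028 (4 mm at the thumb oval, its stop). The hinge is stiff: the flap stays at any angle where it is left and needs 1 to 3 N at its top edge to move
- catch (a point): touch catch, behind the middle of the closed flap's top edge, 40 mm inside the box. It lets go when the flap is pressed in about 3 mm at the top (about -0.02 rad; 6 N at the thumb oval); when the fingers then draw back, a spring pushes the flap out to about 0.45 rad (0.35 to 0.6) and no farther. Pulling does not open it; once released it does not take hold again
- press_spot (a point): middle of the moulded thumb oval (68 x 32 mm) on the outer face of the flap, 140 mm above the table and 28 mm below the flap's top edge while closed; moves with the flap. Its x axis points square through the flap towards the inside
- flap_hinge (a point): middle of the hinge line, which runs along the box's y at the foot of its front, 12 mm above the table; fixed, axes as the box. A white spring plunger, 10 mm thick, pokes out of the box above it, 72 mm above the table, by 25 mm once the flap is free
- flap_edge (a point): middle of the flap's top edge, 156 mm from the hinge line; moves with the flap, which is 232 mm wide. Its inner face lies 1.5 mm inside, its outer face 5.5 mm outside, of the plane through the hinge line. A steel striker fork, 24 mm wide, sticks 34 mm inwards behind its middle, 12 to 22 mm below the edge: reach behind the edge 30 mm or more to the side
- dispenser: chrome tape dispenser with a roll of clear tape, 145 x 58 mm, 86 mm high, stands crosswise to one side of the box; origin under its centre; leave alone
- stapler: grey hard plastic stapler, 145 x 36 mm, 60 mm high, stands on its base beside the space where the flap comes down; origin under its centre; leave alone
- saucer: white ceramic saucer, 136 mm across, 22 mm high, on the other side of that space (stapler and saucer may change sides); origin under its centre; leave alone
- pencil_cup: round metal pencil cup with four pencils, 76 mm across, 100 mm high (175 mm with the pencils), on the other side of the box; origin under its centre; leave alone
- ink_jar: small glass jar with a black screw cap, 42 mm across, 50 mm high, on the robot's side of the space where the flap comes down; origin under its centre; leave alone
- calculator: black pocket calculator, 125 x 72 mm, 14 mm high, beside the saucer or stapler, farther from the box; origin under its centre; leave alone

How it is judged:
By the outcome, as a careful person would: the job done as asked, in the order asked, and still so for the second after the job is handed in, with the robot touching nothing.
It also fails if it takes over 48 s, if anything falls off the work surface, if the arm or the gripper's body presses on something with over 40 N, if the wrist force passes 120 N, or if a joint passes its speed limit or range.

## Working session

There is one attempt and no reset: what is moved stays moved. The work goes in short steps, Python scripts to look and compute and a shell command to move; the robot and the scene stay as the last step left them, time stands still between calls to the robot, and variables do not carry over. Pictures are saved under pics/ and viewed, and the job is handed in when it is done.

```bash
mkdir -p pics; cat > h.py <<'E'
import numpy as np,cv2,json
from scipy.spatial.transform import Rotation as R
from bench import ctrl
def grab(name,fn):
    f=ctrl.grab_frame(name); cv2.imwrite('pics/'+fn+'.png',cv2.cvtColor(f['frame'],cv2.COLOR_RGB2BGR))
    np.savez('pics/'+fn+'.npz',**f); return f
def load(fn): return dict(np.load('pics/'+fn+'.npz'))
def KK(f): return np.array([[f['fx'],0,f['cx']],[0,f['fy'],f['cy']],[0,0,1.]])
def proj(f,P): return cv2.projectPoints(np.array(P,float).reshape(-1,1,3),f['rvec'],f['tvec'],KK(f),None)[0].reshape(-1,2)
def unp(f,uv,z):
    Rm=cv2.Rodrigues(f['rvec'])[0]; C=-Rm.T@np.ravel(f['tvec']); out=[]
    for u,v in uv:
        d=Rm.T@np.linalg.inv(KK(f))@[u,v,1]; out.append(C+d*(z-C[2])/d[2])
    return np.array(out)
E
python3 - <<'E'
from h import *
print(ctrl.observe())
for n in('scene','top'):
    f=grab(n,n+'0'); Rm=cv2.Rodrigues(f['rvec'])[0]; print(n,-Rm.T@np.ravel(f['tvec']),Rm[2])
E
```

```text
{'time_s': 0.0, 'q': array([-1.37127607e+00,  5.28680310e-02,  1.40172102e+00,  5.13161768e-06,
        1.68857047e+00, -7.03302051e-02]), 'joint_velocities': array([-7.33532643e-04,  6.79793743e-04,  5.32558322e-04, -1.01983428e-03,
        1.28510569e-03,  4.38782446e-05]), 'joint_efforts': array([-1.99248548e-04, -3.81667829e+01, -3.60188949e+01, -9.34408331e-05,
        6.11927346e-03,  7.13228090e-06]), 'eef_pos': array([ 0.13996193, -0.50597998,  0.40385771]), 'tcp_rot': array([ 0.56229877,  0.42856425,  0.56312876, -0.42783032]), 'ft_force': array([ 0.48223132,  0.13807493, -0.56185938]), 'torque': array([ 0.04316664, -0.01829617,  0.02334609]), 'gripper_width': 0.9997492394967796}
scene [0.35569996 0.51886887 0.98201302] [ 0.19716986 -0.53721864 -0.82007328]
top [ 0.37303495 -0.05510104  1.12916651] [ 0.18044495 -0.01860185 -0.98340917]
```

View pics/scene0.png

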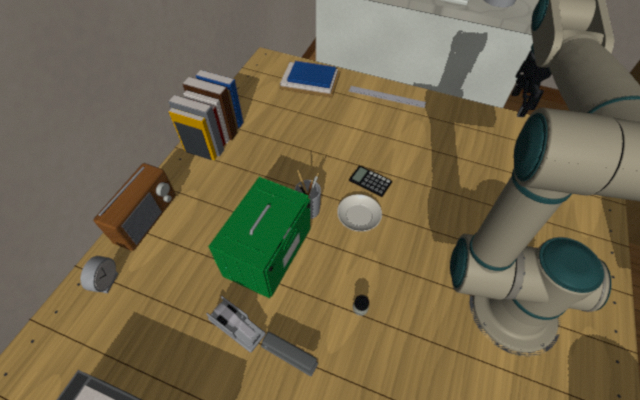

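View pics/top0.png

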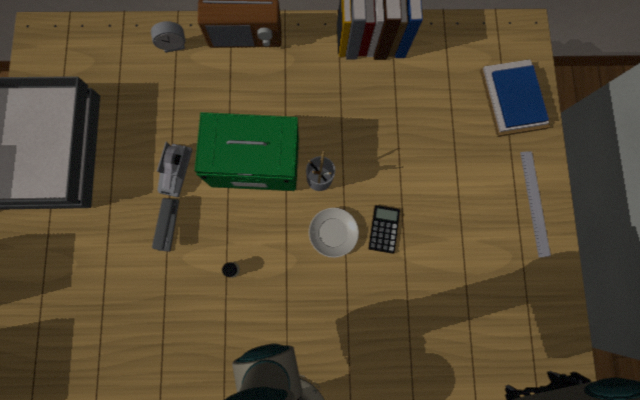

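```bash
python3 - <<'E'
import cv2
a=cv2.imread('pics/top0.png')[100:290,140:360]; cv2.imwrite('pics/topc.png',cv2.resize(a,None,fx=3.6,fy=3.1,interpolation=cv2.INTER_CUBIC)[:600])
a=cv2.imread('pics/scene0.png')[160:380,190:410]; cv2.imwrite('pics/scenec.png',cv2.resize(a,None,fx=2.7,fy=2.7,interpolation=cv2.INTER_CUBIC))
E
```

```text
(no output)
```

View pics/topc.png

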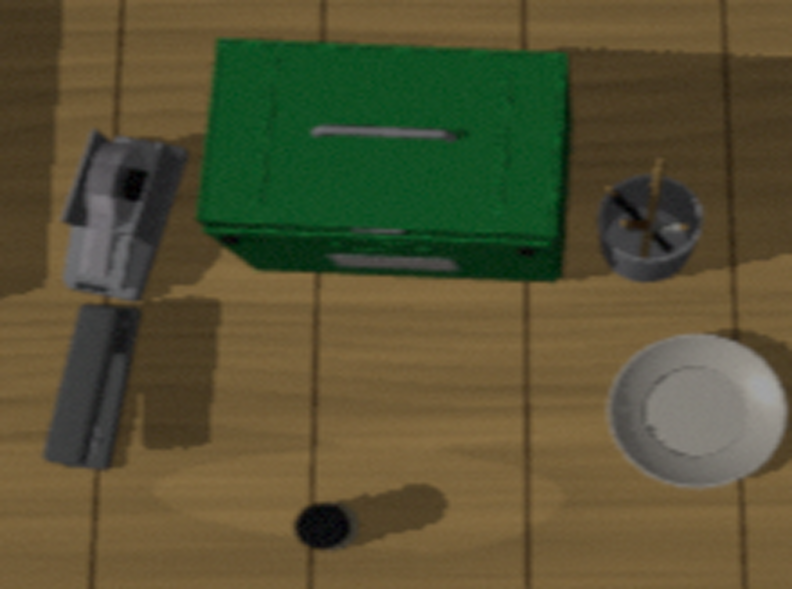

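View pics/scenec.png

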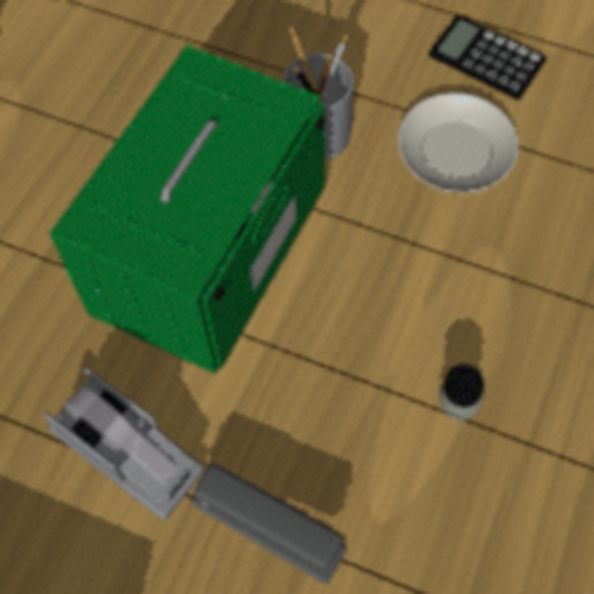

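```bash
python3 - <<'E'
from h import *
from scipy.optimize import least_squares
t=load('top0'); s=load('scene0')
ct=lambda p:(140+(p[0]+.5)/3.6-.5,100+(p[1]+.5)/3.1-.5)
cs=lambda p:(190+(p[0]+.5)/2.7-.5,160+(p[1]+.5)/2.7-.5)
# local corners
T=[((.075,.12,.172),(217,40)),((.075,-.12,.172),(568,55)),((-.075,-.12,.172),(558,236)),((-.075,.12,.172),(200,223)),((-.0805,-.116,.012),(556,278))]
S=[((.075,-.12,.172),(190,48)),((.075,.12,.172),(53,233)),((-.075,.12,.0),(218,370)),((.075,.12,.0),(92,313)),]
def res(p):
    Rz=R.from_euler('z',p[2]).as_matrix(); o=[]
    for f,L,c in((t,T,ct),(s,S,cs)):
        P=np.array([q for q,_ in L])@Rz.T+[p[0],p[1],0]
        o.append(proj(f,P)-np.array([c(u) for _,u in L]))
    return np.vstack(o).ravel()
r=least_squares(res,[.6,.05,0],loss='soft_l1'); p=r.x; print(p); print(res(p).reshape(-1,2).round(1))
print('jar',unp(t,[ct((324,526))],.05),'saucer',unp(t,[ct((697,410))],.02))
print('stapler ends',unp(t,[ct((45,462)),ct((108,468)),ct((78,306)),ct((140,308))],.05))
print('disp',unp(t,[ct((65,285)),ct((138,298)),ct((95,132)),ct((187,150))],.03), 'cup',unp(t,[ct((652,215))],.1))
E
```

```text
[ 0.67840817  0.08652219 -0.0599802 ]
[[ 0.4 -0. ]
 [ 0.7 -0.5]
 [ 0.4  0.5]
 [-0.6  0.4]
 [ 1.2  2. ]
 [-0.7 -2. ]
 [-0.9  0.1]
 [ 0.2  1.8]
 [-0.9  0.7]]
jar [[0.38108654 0.14598817 0.05      ]] saucer [[ 0.47584918 -0.12633539  0.02      ]]
stapler ends [[0.43768411 0.34766675 0.05      ]
 [0.43186972 0.3022234  0.05      ]
 [0.57019554 0.33036816 0.05      ]
 [0.5677178  0.28477007 0.05      ]]
disp [[0.59269603 0.34815382 0.03      ]
 [0.5802363  0.29292731 0.03      ]
 [0.7320326  0.33208114 0.03      ]
 [0.71427638 0.26088271 0.03      ]] cup [[ 0.63153648 -0.0933295   0.1       ]]
```

```bash
cat >> h.py <<'E'
BOX=np.array([.6784,.0865,0]); YAW=-.06
RB=R.from_euler('z',YAW)
def tipdes(loc,tilt,L=.173):
    """loc: tip in box-frame; tilt deg forward of vertical. returns TCP pos, rot"""
    a=np.radians(tilt); x=RB.apply([np.sin(a),0,-np.cos(a)])
    z=RB.apply([0,1,0]); y=np.cross(z,x); M=np.c_[x,y,z]
    cur=R.from_quat(ctrl.observe()['tcp_rot'],scalar_first=True)
    c=[R.from_matrix(M),R.from_matrix(M@np.diag([1,-1,-1]))]
    r=min(c,key=lambda q:(cur.inv()*q).magnitude())
    return RB.apply(loc)+BOX-L*x, r
def plan(loc,tilt):
    o=ctrl.observe(); cur=R.from_quat(o['tcp_rot'],scalar_first=True)
    p,r=tipdes(loc,tilt); d=cur.inv().apply(p-o['eef_pos'])/.2; w=(cur.inv()*r).as_rotvec()/np.pi
    print('shift',d.round(3),'turn',w.round(4),'tcp',p.round(3))
def st():
    o=ctrl.observe(); cur=R.from_quat(o['tcp_rot'],scalar_first=True)
    tip=RB.inv().apply(o['eef_pos']+cur.apply([.173,0,0])-BOX)
    print('t',round(o['time_s'],2),'tip loc',tip.round(4),'tool in box',RB.inv().apply(cur.as_matrix().T).round(2).tolist(),'F',RB.inv().apply(o['ft_force']).round(1),'q',o['q'].round(2),'w',round(o['gripper_width'],2))
E
python3 - <<'E'
from h import *
st(); plan([-.16,0,.20],30); plan([-.16,0,.3],0)
E
```

```text
t 0.1 tip loc [-0.502  -0.6235  0.2309] tool in box [[-0.0, 0.0, -1.0], [0.95, 0.32, 0.0], [0.32, -0.95, -0.0]] F [0.6 0.1 0.1] q [-1.37  0.05  1.4  -0.    1.69 -0.07] w 1.0
shift [ 0.275  2.218 -2.536] turn [ 0.1024 -0.0279  0.1652] tcp [0.432 0.101 0.35 ]
shift [-0.342  2.628 -2.397] turn [ 0.105  -0.0005  0.    ] tcp [0.519 0.096 0.473]
```

```bash
python3 -m inch '[[1,[0,0.85,-0.95],[0.1,0,0]],[1,[0,0.85,-0.95],[0.1,0,0]],[1,[0,0.85,-0.95],[0.1,0,0]],[1,[0,0.85,-0.95],[0.1,0,0]],[1,[0,0.85,-0.95],[0.1,0,0]]]'; python3 - <<'E'
from h import *
st(); plan([-.16,0,.20],30)
E
```

```text
time_s: 0.6
eef_pos: [0.2509, -0.2808, 0.4043]
tcp_rot: [0.489, 0.511, 0.489, -0.511]
ft_force: [0.3, 0.3, 0.0]
gripper_width: 0.148
t 0.6 tip loc [-0.4047 -0.3922  0.2313] tool in box [[-0.0, 0.0, -1.0], [1.0, 0.01, -0.0], [0.01, -1.0, -0.0]] F [0.2 0.4 0. ] q [-0.94 -0.38  1.79  0.    1.74  0.68] w 0.15
shift [ 0.273  0.82  -1.949] turn [ 0.0046 -0.0013  0.1667] tcp [0.432 0.101 0.35 ]
```

```bash
python3 -m inch '[[1,[0,0.4,-1],[0,0,0.1]],[1,[0,0.4,-1],[0,0,0.1]],[1,[0,0.4,-1],[0,0,0.1]],[1,[0,0.4,-1],[0,0,0.1]],[1,[0,0.4,-1],[0,0,0.1]]]'; python3 - <<'E'
from h import *
st(); plan([-.16,0,.20],30)
E
```

```text
time_s: 1.1
eef_pos: [0.34, -0.0828, 0.4046]
tcp_rot: [0.564, 0.58, 0.404, -0.426]
ft_force: [0.2, -0.7, -0.1]
gripper_width: -0.002
t 1.1 tip loc [-0.274  -0.188   0.2402] tool in box [[0.31, 0.01, -0.95], [0.95, 0.02, 0.31], [0.02, -1.0, -0.0]] F [ 0.3 -0.7 -0.1] q [-0.38 -0.58  1.93  0.1   1.49  1.24] w -0.0
shift [ 0.393  0.319 -0.937] turn [ 0.0061 -0.0029  0.0664] tcp [0.432 0.101 0.35 ]
```

```bash
python3 -m inch '[[1,[0.39,0.32,-0.94],[0.006,-0.003,0.066]],[1,[0.39,0.32,-0.94],[0.006,-0.003,0.066]],[1,[0.39,0.32,-0.94],[0.006,-0.003,0.066]],[1,[0.39,0.32,-0.94],[0.006,-0.003,0.066]],[1,[0.39,0.32,-0.94],[0.006,-0.003,0.066]]]'; python3 - <<'E'
from h import *
st(); plan([-.16,0,.135],30); plan([-.11,0,.135],30)
for n in('scene','top','wrist'): grab(n,n+'1')
E
```

```text
time_s: 1.6
eef_pos: [0.433, 0.1012, 0.3478]
tcp_rot: [0.601, 0.621, 0.336, -0.374]
ft_force: [-1.2, -0.6, -0.3]
gripper_width: 0.002
t 1.6 tip loc [-0.1602 -0.0003  0.1975] tool in box [[0.49, -0.0, -0.87], [0.87, 0.0, 0.49], [-0.0, -1.0, 0.0]] F [-1.2 -0.7 -0.3] q [ 0.17 -0.3   1.86 -0.13  1.08  1.84] w 0.0
shift [ 0.272 -0.159 -0.001] turn [0.     0.0005 0.0019] tcp [0.432 0.101 0.285]
shift [ 0.396  0.058 -0.001] turn [0.     0.0005 0.0019] tcp [0.482 0.098 0.285]
```

View pics/scene1.png

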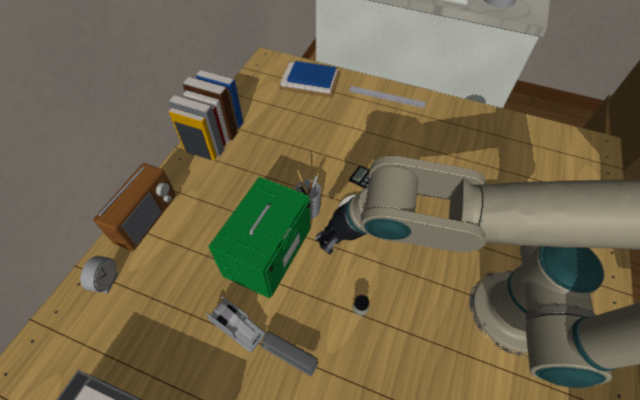

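View pics/wrist1.png

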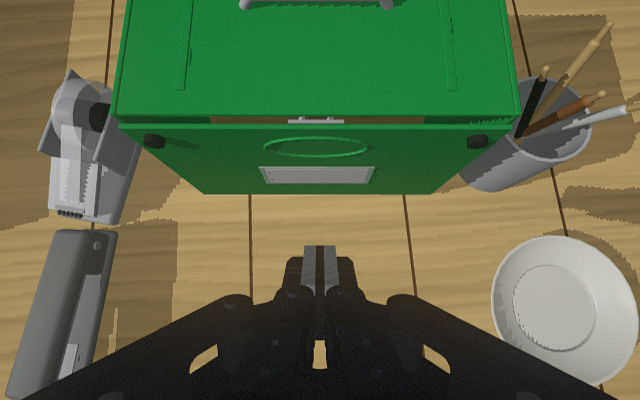

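The wrist view shows the closed flap with the thumb oval at about (316,147), and the roof's front edge running from (113,117) to (520,117). I'll check my box pose against it.

```bash
python3 - <<'E'
from h import *
f=load('wrist1')
L=[(-.0805,0,.14),(-.075,.12,.172),(-.075,-.12,.172),(-.0805,.116,.012),(-.0805,-.116,.012),(-.0805,0,.168)]
print(proj(f,RB.apply(L)+BOX).round(1))
E
```

```text
[[315.4 149.5]
 [106.7 119.5]
 [522.5 119.6]
 [202.4 197.1]
 [430.2 197. ]
 [315.  131.4]]
```

```bash
python3 -m inch '[[1,[0.27,-0.16,0],[0,0,0]],[1,[0.27,-0.16,0],[0,0,0]],[1,[0.4,0.06,0],[0,0,0]],[1,[0.4,0.06,0],[0,0,0]],[1,[0.4,0.06,0],[0,0,0]]]'; python3 - <<'E'
from h import *
st(); plan([-.095,0,.135],30)
E
```

```text
time_s: 2.25
eef_pos: [0.4834, 0.0933, 0.287]
tcp_rot: [0.6, 0.623, 0.334, -0.375]
ft_force: [-0.4, 0.0, 1.1]
gripper_width: 0.0
t 2.25 tip loc [-0.1091 -0.0058  0.1368] tool in box [[0.5, -0.0, -0.87], [0.87, -0.01, 0.5], [-0.01, -1.0, 0.0]] F [-0.4  0.   1.1] q [ 0.14 -0.1   1.82 -0.13  0.92  1.83] w 0.0
shift [ 0.043  0.053 -0.025] turn [-0.0018  0.0016  0.0011] tcp [0.497 0.097 0.285]
```

```bash
python3 -m inch '[[1,[0.042,0.053,-0.025],[0,0,0]],[1,[0.042,0.053,-0.025],[0,0,0]],[1,[0.047,0.062,-0.025],[0,0,0]],[1,[0.052,0.07,-0.025],[0,0,0]]]'; python3 -c "
from h import *
st()"
```

```text
time_s: 2.65
eef_pos: [0.5, 0.098, 0.2859]
tcp_rot: [0.601, 0.623, 0.333, -0.374]
ft_force: [0.1, -0.3, 0.5]
gripper_width: 0.004
t 2.65 tip loc [-0.0924  0.0002  0.136 ] tool in box [[0.5, -0.0, -0.87], [0.87, -0.0, 0.5], [-0.01, -1.0, 0.0]] F [ 0.1 -0.3  0.5] q [ 0.14 -0.05  1.77 -0.13  0.91  1.83] w 0.0
```

Creep in 1 mm steps, watching the force.

```bash
python3 -m inch '[[1,[0.0025,0.0043,0],[0,0,0]],[1,[0.005,0.0087,0],[0,0,0]],[1,[0.0075,0.013,0],[0,0,0]],[1,[0.0075,0.013,0],[0,0,0]]]'; python3 -c "
from h import *
st()"
```

```text
time_s: 3.05
eef_pos: [0.5034, 0.098, 0.2848]
tcp_rot: [0.6, 0.623, 0.334, -0.374]
ft_force: [0.1, 0.7, 0.6]
gripper_width: -0.003
t 3.05 tip loc [-0.0891  0.0003  0.1348] tool in box [[0.5, -0.0, -0.87], [0.87, -0.0, 0.5], [-0.01, -1.0, 0.0]] F [0.1 0.7 0.6] q [ 0.14 -0.04  1.76 -0.13  0.91  1.83] w -0.0
```

```bash
python3 -m inch '[[1,[0.0025,0.0043,0],[0,0,0]],[1,[0.005,0.0087,0],[0,0,0]],[1,[0.005,0.0087,0],[0,0,0]]]'; python3 -c "
from h import *
st()";python3 -m inch '[[1,[0.0025,0.0043,0],[0,0,0]],[1,[0.005,0.0087,0],[0,0,0]],[1,[0.005,0.0087,0],[0,0,0]]]'; python3 -c "
from h import *
st()"
```

```text
time_s: 3.35
eef_pos: [0.5053, 0.0979, 0.2847]
tcp_rot: [0.6, 0.623, 0.334, -0.374]
ft_force: [-3.1, 0.2, 1.6]
gripper_width: -0.002
t 3.35 tip loc [-0.0874  0.0003  0.1346] tool in box [[0.5, -0.0, -0.87], [0.87, -0.0, 0.5], [-0.01, -1.0, 0.0]] F [-3.1  0.   1.6] q [ 0.14 -0.03  1.76 -0.13  0.91  1.83] w -0.0
time_s: 3.65
eef_pos: [0.5074, 0.0977, 0.2848]
tcp_rot: [0.6, 0.623, 0.334, -0.374]
ft_force: [-4.6, 1.0, 2.4]
gripper_width: -0.002
t 3.65 tip loc [-0.0852  0.0003  0.1347] tool in box [[0.5, -0.0, -0.87], [0.87, -0.0, 0.5], [-0.01, -1.0, 0.0]] F [-4.7  0.8  2.4] q [ 0.14 -0.03  1.75 -0.13  0.91  1.83] w -0.0
```

```bash
python3 -m inch '[[1,[0.0025,0.0043,0],[0,0,0]],[1,[0.0035,0.006,0],[0,0,0]],[1,[0.0035,0.006,0],[0,0,0]]]'; python3 -c "
from h import *
st()"
```

```text
time_s: 3.95
eef_pos: [0.5088, 0.0977, 0.2848]
tcp_rot: [0.6, 0.623, 0.334, -0.374]
ft_force: [-5.1, -0.7, 2.5]
gripper_width: -0.002
t 3.95 tip loc [-0.0839  0.0004  0.1347] tool in box [[0.5, -0.0, -0.87], [0.87, -0.0, 0.5], [-0.01, -1.0, 0.0]] F [-5.1 -1.   2.5] q [ 0.14 -0.02  1.75 -0.13  0.91  1.83] w -0.0
```

```bash
python3 -m inch '[[1,[0.0025,0.0043,0],[0,0,0]],[1,[0.0035,0.006,0],[0,0,0]],[1,[0.0035,0.006,0],[0,0,0]]]'; python3 -c "
from h import *
st()"
```

```text
time_s: 4.25
eef_pos: [0.5098, 0.0976, 0.2849]
tcp_rot: [0.6, 0.623, 0.334, -0.375]
ft_force: [-12.4, -0.6, 6.5]
gripper_width: -0.001
t 4.25 tip loc [-0.0831  0.0004  0.1347] tool in box [[0.5, -0.0, -0.87], [0.87, -0.0, 0.5], [-0.01, -1.0, 0.0]] F [-12.3  -1.3   6.5] q [ 0.14 -0.02  1.75 -0.13  0.91  1.83] w -0.0
```

```bash
python3 -m inch '[[1,[-0.325,-0.563,0],[0,0,0]],[1,[-0.325,-0.563,0],[0,0,0]],[1,[-0.325,-0.563,0],[0,0,0]],[1,[-0.6,-0.563,0],[0,0,0]],[1,[-0.6,-0.563,0],[0,0,0]]]'; python3 -c "
from h import *
st(); grab('wrist','wrist2'); grab('scene','scene2');grab('top','top2')"
```

```text
time_s: 4.75
eef_pos: [0.352, 0.1082, 0.338]
tcp_rot: [0.602, 0.625, 0.331, -0.37]
ft_force: [1.1, 0.4, 0.9]
gripper_width: -0.001
t 4.75 tip loc [-0.2394  0.002   0.1889] tool in box [[0.51, -0.0, -0.86], [0.86, -0.0, 0.51], [-0.0, -1.0, -0.0]] F [1.  0.4 0.9] q [ 0.24 -0.55  2.07 -0.17  1.12  1.91] w -0.0
```

View pics/wrist2.png

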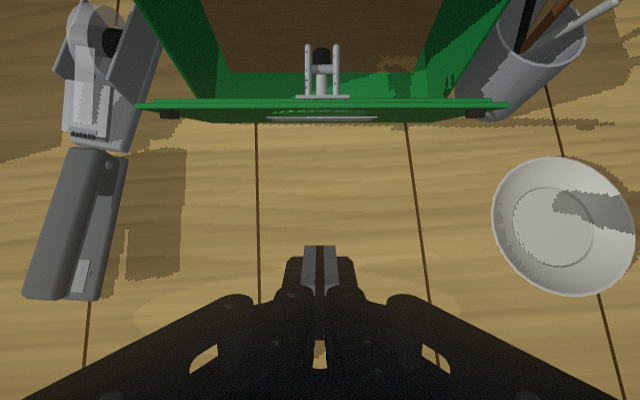

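View pics/scene2.png

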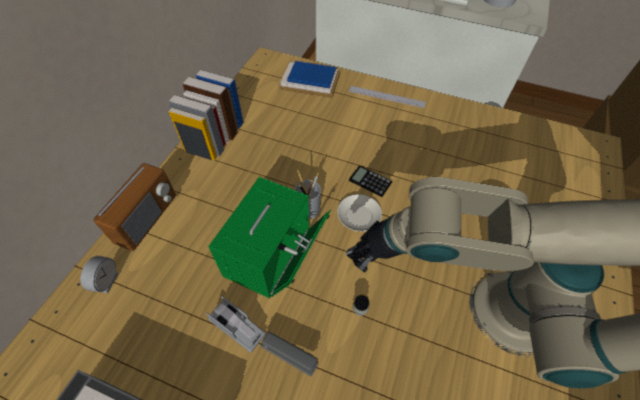

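The flap sprang ajar. Its edge runs from (137,105) to (508,103) in the wrist view; next I'll work out the angle.

```bash
cat >> h.py <<'E'
def flap(th,s=.156,n=0,y=0): # s along flap, n outward offset
    return np.array([-.075-s*np.sin(th)-n*np.cos(th), y, .012+s*np.cos(th)-n*np.sin(th)])
E
python3 - <<'E'
from h import *
f=load('wrist2')
for th in (.35,.4,.45,.5,.55,.6):
    print(th,proj(f,RB.apply([flap(th,n=n,y=y) for n in(-.0015,.0055) for y in(.116,-.116)])+BOX).round(0).tolist(),flap(th).round(3))
E
python3 -c "
import cv2
a=cv2.imread('pics/wrist2.png')[80:140,120:540];cv2.imwrite('pics/w2c.png',cv2.resize(a,None,fx=1.9,fy=5))"
```

```text
0.35 [[131.0, 84.0], [512.0, 83.0], [132.0, 96.0], [512.0, 94.0]] [-0.128  0.     0.159]
0.4 [[132.0, 97.0], [512.0, 96.0], [133.0, 109.0], [511.0, 108.0]] [-0.136  0.     0.156]
0.45 [[133.0, 110.0], [510.0, 109.0], [135.0, 122.0], [509.0, 121.0]] [-0.143  0.     0.152]
0.5 [[135.0, 123.0], [509.0, 122.0], [136.0, 135.0], [508.0, 133.0]] [-0.15   0.     0.149]
0.55 [[137.0, 136.0], [507.0, 135.0], [138.0, 147.0], [506.0, 146.0]] [-0.157  0.     0.145]
0.6 [[139.0, 148.0], [505.0, 147.0], [141.0, 159.0], [503.0, 158.0]] [-0.163  0.     0.141]
```

View pics/w2c.png

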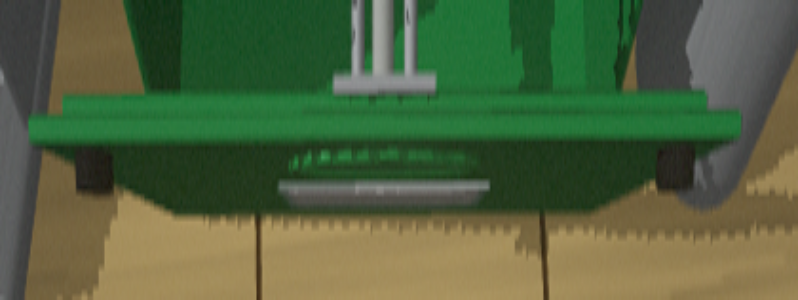

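Angle is about 0.40 rad, with the edge at local (-0.136, z 0.156). I'll go in behind the edge on the right side, 60 mm off the middle and away from the jar.

```bash
python3 - <<'E'
from h import *
plan([-.2,-.06,.25],30);plan([-.137,-.06,.225],30)
E
```

```text
shift [-0.189  0.338  0.308] turn [-0.0013  0.001   0.0001] tcp [0.389 0.044 0.4  ]
shift [0.076 0.549 0.307] turn [-0.0013  0.001   0.0001] tcp [0.452 0.04  0.375]
```

```bash
python3 -m inch '[[1,[-0.19,0.34,0.308],[0,0,0]],[1,[-0.19,0.34,0.308],[0,0,0]],[1,[0.076,0.55,0.308],[0,0,0]],[1,[0.076,0.55,0.308],[0,0,0]],[1,[0.076,0.55,0.308],[0,0,0]]]'; python3 - <<'E'
from h import *
st();grab('wrist','wrist3');plan([-.087,-.06,.125],30)
E
```

```text
time_s: 5.4
eef_pos: [0.4536, 0.0388, 0.3704]
tcp_rot: [0.599, 0.622, 0.336, -0.377]
ft_force: [-0.1, -0.2, -0.3]
gripper_width: 0.001
t 5.4 tip loc [-0.1365 -0.0619  0.2197] tool in box [[0.49, -0.01, -0.87], [0.87, -0.01, 0.49], [-0.01, -1.0, 0.0]] F [-0.1 -0.2 -0.3] q [ 0.01 -0.28  1.81 -0.05  1.11  1.66] w 0.0
shift [ 0.542 -0.026 -0.006] turn [-0.0015  0.0015  0.0025] tcp [0.502 0.037 0.275]
```

View pics/wrist3.png

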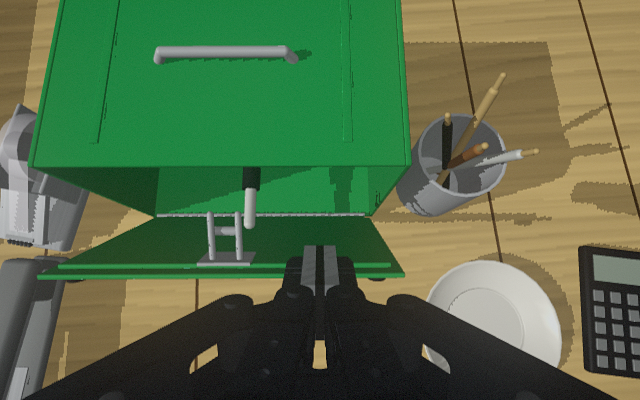

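The view is clear: fork at (225,245), tip at (318,250), and an open gap behind the edge. Inserting.

```bash
python3 -m inch '[[1,[0.1,-0.01,-0.005],[0,0,0]],[1,[0.22,-0.02,-0.005],[0,0,0]],[1,[0.34,-0.026,-0.005],[0,0,0]],[1,[0.34,-0.026,-0.005],[0,0,0]]]'; python3 - <<'E'
from h import *
st();grab('wrist','wrist4');plan([-.087,-.06,.125],30)
E
```

```text
time_s: 5.85
eef_pos: [0.4806, 0.0388, 0.3095]
tcp_rot: [0.599, 0.622, 0.336, -0.376]
ft_force: [-0.5, 0.3, -0.5]
gripper_width: -0.004
t 5.85 tip loc [-0.1094 -0.0601  0.159 ] tool in box [[0.49, -0.0, -0.87], [0.87, -0.0, 0.49], [-0.01, -1.0, 0.0]] F [-0.5  0.3 -0.5] q [ 0.01 -0.16  1.82 -0.05  0.96  1.67] w -0.0
shift [0.212 0.    0.002] turn [-0.0012  0.0012  0.0018] tcp [0.502 0.037 0.275]
```

View pics/wrist4.png

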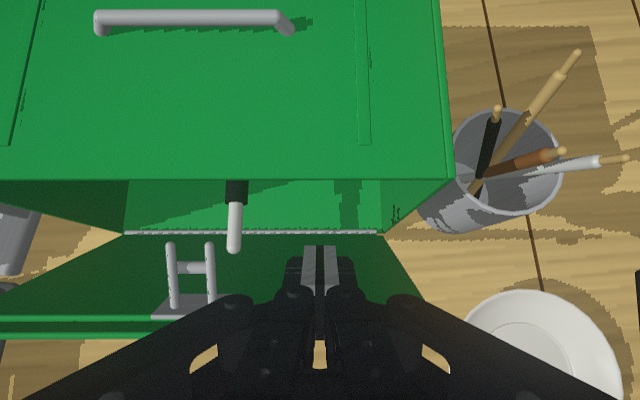

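Tip at (320,250) is past the edge, behind it, and clear of the fork at (190,280). Inserting the rest and calculating the easing arc.

```bash
python3 -m inch '[[1,[0.1,0,0],[0,0,0]],[1,[0.21,0,0],[0,0,0]],[1,[0.21,0,0],[0,0,0]]]'; cat > arc.py <<'E'
from h import *
import sys
st()
o=ctrl.observe(); cur=R.from_quat(o['tcp_rot'],scalar_first=True)
tip0=RB.inv().apply(o['eef_pos']+cur.apply([.173,0,0])-BOX)
tilt=float(sys.argv[1]) if len(sys.argv)>1 else 30.; S=float(sys.argv[2]) if len(sys.argv)>2 else .13
a=np.radians(tilt)
for th in np.arange(.4,1.66,.05):
    if th<a: # edge touches finger back face; tip depth 35mm below edge along axis
        e=flap(th,.156,-.0015); ax=np.array([np.sin(a),0,-np.cos(a)])
        tip=e+ax*.03+.011*np.array([np.cos(a),0,np.sin(a)])
    else:
        tip=flap(th,S,-.0015)+.011*np.array([np.cos(a),0,np.sin(a)])
    tip[1]=-.06
    d=cur.inv().apply(RB.apply(tip-tip0))/.2
    print(round(th,2),tip.round(4),d.round(3))
E
python3 arc.py
```

```text
time_s: 6.2
eef_pos: [0.5017, 0.0374, 0.2756]
tcp_rot: [0.6, 0.622, 0.335, -0.375]
ft_force: [-0.8, -1.0, -0.7]
gripper_width: 0.004
t 6.2 tip loc [-0.0876 -0.0602  0.1253] tool in box [[0.5, -0.0, -0.87], [0.87, -0.0, 0.5], [-0.01, -1.0, 0.0]] F [-0.8 -1.  -0.7] q [ 0.01 -0.06  1.8  -0.05  0.88  1.67] w 0.0
0.4 [-0.1098 -0.06    0.1358] [-0.101 -0.071 -0.001]
0.45 [-0.117  -0.06    0.1326] [-0.105 -0.109 -0.   ]
0.5 [-0.1239 -0.06    0.1291] [-0.107 -0.148 -0.   ]
0.55 [-0.1321 -0.06    0.1291] [-0.127 -0.184 -0.   ]
0.6 [-0.1376 -0.06    0.1256] [-0.125 -0.216  0.   ]
0.65 [-0.143  -0.06    0.1219] [-0.122 -0.249  0.   ]
0.7 [-0.1481 -0.06    0.1179] [-0.118 -0.281  0.   ]
0.75 [-0.153  -0.06    0.1136] [-0.111 -0.313  0.   ]
0.8 [-0.1577 -0.06    0.1091] [-0.104 -0.344  0.001]
0.85 [-0.1622 -0.06    0.1044] [-0.094 -0.375  0.001]
0.9 [-0.1664 -0.06    0.0995] [-0.083 -0.406  0.001]
0.95 [-0.1703 -0.06    0.0943] [-0.071 -0.436  0.001]
1.0 [-0.1741 -0.06    0.089 ] [-0.057 -0.465  0.001]
1.05 [-0.1775 -0.06    0.0835] [-0.041 -0.494  0.001]
1.1 [-0.1807 -0.06    0.0778] [-0.024 -0.522  0.001]
1.15 [-0.1835 -0.06    0.072 ] [-0.006 -0.549  0.001]
1.2 [-0.1861 -0.06    0.066 ] [ 0.013 -0.575  0.001]
1.25 [-0.1884 -0.06    0.0599] [ 0.034 -0.6    0.001]
1.3 [-0.1903 -0.06    0.0537] [ 0.056 -0.624  0.001]
1.35 [-0.192  -0.06    0.0474] [ 0.079 -0.646  0.001]
1.4 [-0.1933 -0.06    0.0411] [ 0.104 -0.668  0.001]
1.45 [-0.1943 -0.06    0.0347] [ 0.129 -0.688  0.001]
1.5 [-0.195  -0.06    0.0282] [ 0.155 -0.707  0.001]
1.55 [-0.1954 -0.06    0.0217] [ 0.183 -0.725  0.001]
1.6 [-0.1955 -0.06    0.0152] [ 0.211 -0.741  0.001]
1.65 [-0.1952 -0.06    0.0087] [ 0.24  -0.756  0.001]
```

```bash
python3 -m inch '[[1,[-0.05,-0.035,0],[0,0,0]],[1,[-0.1,-0.071,0],[0,0,0]],[1,[-0.105,-0.109,0],[0,0,0]],[1,[-0.107,-0.148,0],[0,0,0]],[1,[-0.115,-0.184,0],[0,0,0]]]'; python3 arc.py | sed -n '1p;6,14p'; python3 -c "
from h import *
grab('wrist','wrist5')"
```

```text
time_s: 6.7
eef_pos: [0.4582, 0.0402, 0.2783]
tcp_rot: [0.601, 0.623, 0.334, -0.374]
ft_force: [1.5, 0.1, -0.4]
gripper_width: -0.002
t 6.7 tip loc [-0.1307 -0.06    0.1283] tool in box [[0.5, -0.0, -0.87], [0.87, -0.0, 0.5], [-0.01, -1.0, 0.0]] F [ 1.5  0.2 -0.4] q [ 0.02 -0.19  1.92 -0.05  0.9   1.68] w -0.0
0.6 [-0.1376 -0.06    0.1256] [-0.006 -0.037  0.   ]
0.65 [-0.143  -0.06    0.1219] [-0.003 -0.069  0.   ]
0.7 [-0.1481 -0.06    0.1179] [ 0.002 -0.101  0.   ]
0.75 [-0.153  -0.06    0.1136] [ 0.008 -0.133  0.001]
0.8 [-0.1577 -0.06    0.1091] [ 0.016 -0.165  0.001]
0.85 [-0.1622 -0.06    0.1044] [ 0.025 -0.196  0.001]
0.9 [-0.1664 -0.06    0.0995] [ 0.036 -0.226  0.001]
0.95 [-0.1703 -0.06    0.0943] [ 0.048 -0.257  0.001]
1.0 [-0.1741 -0.06    0.089 ] [ 0.062 -0.286  0.001]
```

View pics/wrist5.png

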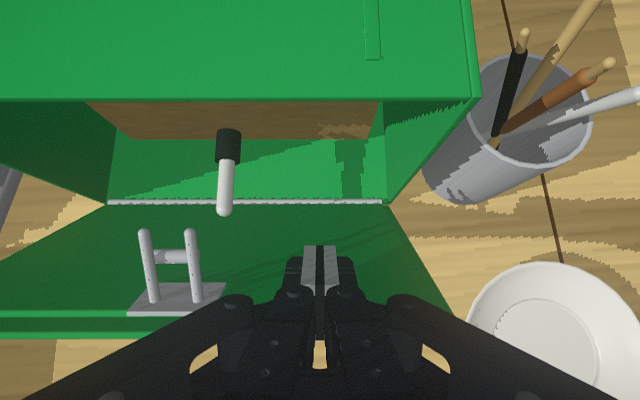

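The flap is following the finger (1.5 N), and the fork at (180,270) is clear. Continuing along the arc.

```bash
python3 -m inch '[[1,[-0.006,-0.037,0],[0,0,0]],[1,[-0.003,-0.069,0],[0,0,0]],[1,[0.002,-0.101,0],[0,0,0]],[1,[0.008,-0.133,0],[0,0,0]],[1,[0.016,-0.165,0],[0,0,0]]]'; python3 arc.py | sed -n '1p;10,19p'; python3 -c "
from h import *
grab('wrist','wrist6')"
```

```text
time_s: 7.25
eef_pos: [0.4314, 0.0419, 0.2584]
tcp_rot: [0.6, 0.623, 0.334, -0.374]
ft_force: [0.2, 0.2, 0.2]
gripper_width: 0.0
t 7.25 tip loc [-0.1577 -0.06    0.1084] tool in box [[0.5, -0.0, -0.87], [0.87, -0.0, 0.5], [-0.01, -1.0, 0.0]] F [0.2 0.2 0.2] q [ 0.02 -0.25  2.01 -0.06  0.86  1.68] w 0.0
0.8 [-0.1577 -0.06    0.1091] [-0.003  0.002  0.   ]
0.85 [-0.1622 -0.06    0.1044] [ 0.006 -0.029  0.   ]
0.9 [-0.1664 -0.06    0.0995] [ 0.017 -0.06   0.   ]
0.95 [-0.1703 -0.06    0.0943] [ 0.03  -0.09   0.001]
1.0 [-0.1741 -0.06    0.089 ] [ 0.043 -0.119  0.001]
1.05 [-0.1775 -0.06    0.0835] [ 0.059 -0.148  0.001]
1.1 [-0.1807 -0.06    0.0778] [ 0.076 -0.176  0.001]
1.15 [-0.1835 -0.06    0.072 ] [ 0.094 -0.203  0.001]
1.2 [-0.1861 -0.06    0.066 ] [ 0.113 -0.229  0.001]
1.25 [-0.1884 -0.06    0.0599] [ 0.134 -0.254  0.001]
```

View pics/wrist6.png

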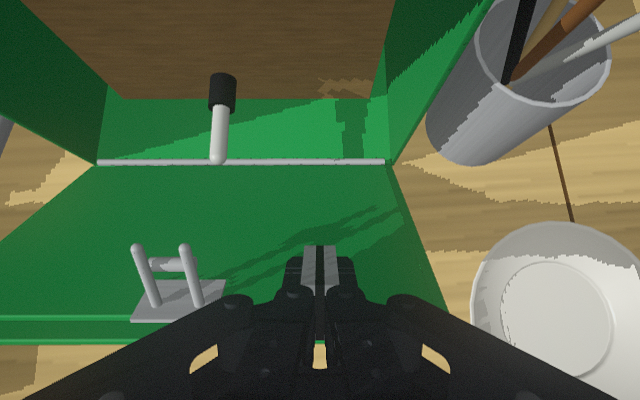

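```bash
python3 -m inch '[[1,[0.006,-0.029,0],[0,0,0]],[1,[0.017,-0.06,0],[0,0,0]],[1,[0.03,-0.09,0],[0,0,0]],[1,[0.043,-0.119,0],[0,0,0]],[1,[0.059,-0.148,0],[0,0,0]]]'; python3 arc.py | sed -n '1p;15,26p'; python3 -c "
from h import *
grab('wrist','wrist7')"
```

```text
time_s: 7.8
eef_pos: [0.4118, 0.0432, 0.2334]
tcp_rot: [0.6, 0.623, 0.334, -0.374]
ft_force: [-0.4, 0.3, 1.4]
gripper_width: 0.005
t 7.8 tip loc [-0.1774 -0.0598  0.0834] tool in box [[0.5, -0.0, -0.87], [0.87, -0.0, 0.5], [-0.01, -1.0, 0.0]] F [-0.4  0.2  1.4] q [ 0.03 -0.28  2.09 -0.06  0.82  1.7 ] w 0.01
1.05 [-0.1775 -0.06    0.0835] [-0.001 -0.     0.001]
1.1 [-0.1807 -0.06    0.0778] [ 0.016 -0.028  0.001]
1.15 [-0.1835 -0.06    0.072 ] [ 0.034 -0.055  0.001]
1.2 [-0.1861 -0.06    0.066 ] [ 0.054 -0.081  0.001]
1.25 [-0.1884 -0.06    0.0599] [ 0.074 -0.106  0.001]
1.3 [-0.1903 -0.06    0.0537] [ 0.096 -0.13   0.001]
1.35 [-0.192  -0.06    0.0474] [ 0.12  -0.153  0.001]
1.4 [-0.1933 -0.06    0.0411] [ 0.144 -0.174  0.001]
1.45 [-0.1943 -0.06    0.0347] [ 0.169 -0.195  0.001]
1.5 [-0.195  -0.06    0.0282] [ 0.195 -0.214  0.001]
1.55 [-0.1954 -0.06    0.0217] [ 0.223 -0.232  0.001]
1.6 [-0.1955 -0.06    0.0152] [ 0.251 -0.248  0.001]
```

View pics/wrist7.png

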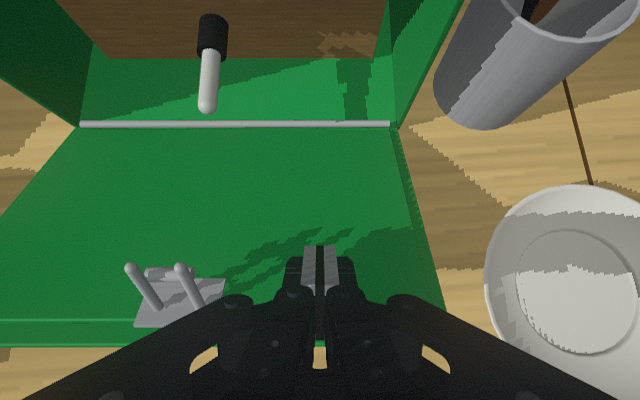

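```bash
python3 -m inch '[[1,[0.016,-0.028,0.01],[0,0,0]],[1,[0.034,-0.055,0.02],[0,0,0]],[1,[0.054,-0.081,0.03],[0,0,0]],[1,[0.074,-0.106,0.04],[0,0,0]],[1,[0.096,-0.13,0.05],[0,0,0]]]'; python3 arc.py | sed -n '1p;20,27p'; python3 -c "
from h import *
grab('wrist','wrist8');grab('scene','scene8')"
```

```text
time_s: 8.35
eef_pos: [0.3983, 0.0338, 0.2037]
tcp_rot: [0.6, 0.623, 0.334, -0.374]
ft_force: [-0.2, -0.1, -0.2]
gripper_width: -0.0
t 8.35 tip loc [-0.1903 -0.07    0.0537] tool in box [[0.5, -0.0, -0.87], [0.87, -0.0, 0.5], [-0.01, -1.0, 0.0]] F [-0.2 -0.1 -0.2] q [ 0.   -0.28  2.15 -0.05  0.75  1.67] w -0.0
1.3 [-0.1903 -0.06    0.0537] [-0.   -0.   -0.05]
1.35 [-0.192  -0.06    0.0474] [ 0.023 -0.023 -0.05 ]
1.4 [-0.1933 -0.06    0.0411] [ 0.047 -0.045 -0.05 ]
1.45 [-0.1943 -0.06    0.0347] [ 0.072 -0.065 -0.05 ]
1.5 [-0.195  -0.06    0.0282] [ 0.099 -0.084 -0.05 ]
1.55 [-0.1954 -0.06    0.0217] [ 0.126 -0.102 -0.05 ]
1.6 [-0.1955 -0.06    0.0152] [ 0.154 -0.119 -0.05 ]
1.65 [-0.1952 -0.06    0.0087] [ 0.183 -0.134 -0.05 ]
```

View pics/wrist8.png

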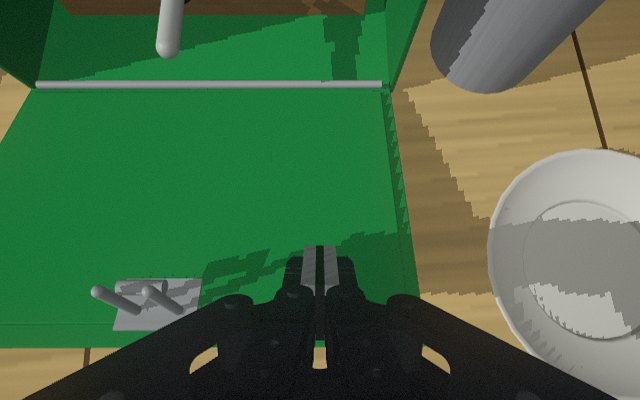

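View pics/scene8.png

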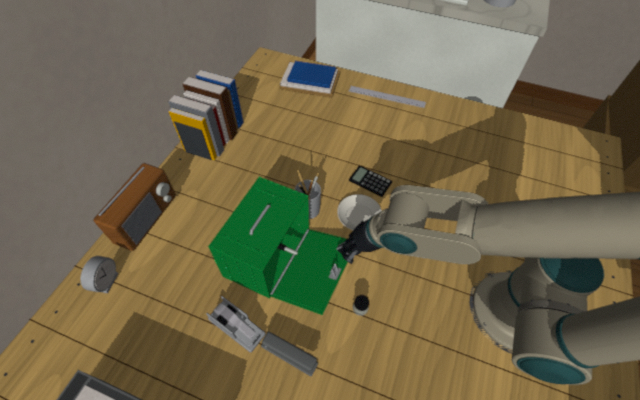

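```bash
python3 -m inch '[[1,[0.023,-0.023,0],[0,0,0]],[1,[0.047,-0.045,0],[0,0,0]],[1,[0.06,-0.055,0],[0,0,0]],[1,[0.072,-0.065,0],[0,0,0]],[1,[0.085,-0.075,0],[0,0,0]]]'; python3 arc.py | sed -n '1p;24,27p'; python3 -c "
from h import *
grab('wrist','wrist9')"
```

```text
time_s: 8.95
eef_pos: [0.3939, 0.0343, 0.1818]
tcp_rot: [0.6, 0.623, 0.334, -0.374]
ft_force: [-0.0, -0.4, 1.1]
gripper_width: -0.003
t 8.95 tip loc [-0.1947 -0.0697  0.0318] tool in box [[0.5, -0.0, -0.87], [0.87, -0.0, 0.5], [-0.01, -1.0, 0.0]] F [-0.  -0.5  1.1] q [ 0.   -0.25  2.18 -0.05  0.69  1.67] w -0.0
1.5 [-0.195  -0.06    0.0282] [ 0.015 -0.011 -0.049]
1.55 [-0.1954 -0.06    0.0217] [ 0.042 -0.028 -0.049]
1.6 [-0.1955 -0.06    0.0152] [ 0.07  -0.045 -0.049]
1.65 [-0.1952 -0.06    0.0087] [ 0.099 -0.06  -0.049]
```

View pics/wrist9.png

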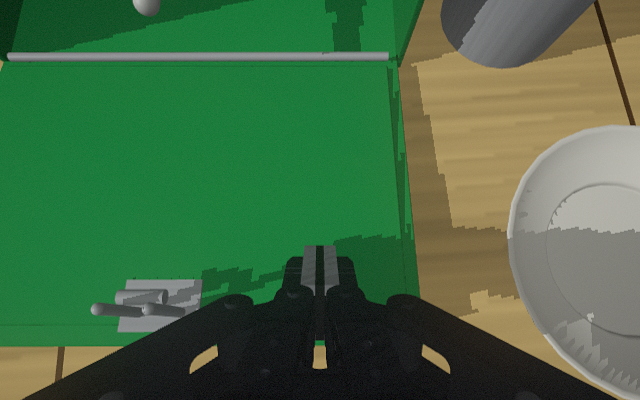

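```bash
python3 -m inch '[[1,[0.015,-0.011,0],[0,0,0]],[1,[0.028,-0.02,0],[0,0,0]],[1,[0.042,-0.028,0],[0,0,0]],[1,[0.05,-0.033,0],[0,0,0]]]'; python3 arc.py | sed -n '1p;24,28p'
```

```text
time_s: 9.4
eef_pos: [0.3932, 0.0343, 0.1698]
tcp_rot: [0.6, 0.623, 0.334, -0.374]
ft_force: [-0.4, 1.0, 0.9]
gripper_width: -0.0
t 9.4 tip loc [-0.1954 -0.0698  0.0198] tool in box [[0.5, -0.0, -0.87], [0.87, -0.0, 0.5], [-0.01, -1.0, 0.0]] F [-0.4  0.9  0.9] q [ 0.   -0.22  2.18 -0.06  0.66  1.67] w -0.0
1.5 [-0.195  -0.06    0.0282] [-0.036  0.023 -0.049]
1.55 [-0.1954 -0.06    0.0217] [-0.009  0.005 -0.049]
1.6 [-0.1955 -0.06    0.0152] [ 0.02  -0.012 -0.049]
1.65 [-0.1952 -0.06    0.0087] [ 0.048 -0.027 -0.049]
```

```bash
python3 -m inch '[[1,[0.0043,-0.0025,0],[0,0,0]],[1,[0.0087,-0.005,0],[0,0,0]],[1,[0.0087,-0.005,0],[0,0,0]]]' | grep -E "eef|force"; python3 -m inch '[[1,[0.0043,-0.0025,0],[0,0,0]],[1,[0.0065,-0.0038,0],[0,0,0]],[1,[0.0065,-0.0038,0],[0,0,0]]]'| grep -E "eef|force"
```

```text
eef_pos: [0.3932, 0.0343, 0.168]
ft_force: [-0.4, 0.2, 0.8]
eef_pos: [0.3934, 0.0343, 0.1673]
ft_force: [-8.5, 0.5, 9.2]
```

```bash
python3 -m inch '[[1,[0.003,-0.006,0],[0,0,0]],[1,[0.003,-0.006,0],[0,0,0]]]'| grep -E "eef|force"; python3 -m inch '[[1,[-0.1,0.05,0],[0,0,0]],[1,[-0.3,0.15,0],[0,0,0]],[1,[-0.6,0.2,0],[0,0,0]],[1,[-0.8,0.2,0],[0,0,0]],[1,[-0.8,0.2,0],[0,0,0]]]'; python3 -c "
from h import *
st()
for n in('wrist','scene','top'): grab(n,n+'10')"
```

```text
eef_pos: [0.3931, 0.0343, 0.1669]
ft_force: [-10.0, -1.3, 13.0]
time_s: 10.7
eef_pos: [0.3467, 0.0376, 0.3319]
tcp_rot: [0.603, 0.626, 0.329, -0.369]
ft_force: [0.4, -0.3, 0.0]
gripper_width: 0.002
t 10.7 tip loc [-0.2397 -0.0691  0.1832] tool in box [[0.51, -0.0, -0.86], [0.86, -0.0, 0.51], [-0.0, -1.0, -0.0]] F [ 0.4 -0.2  0. ] q [ 0.01 -0.64  2.13 -0.05  1.12  1.66] w 0.0
```

View pics/wrist10.png

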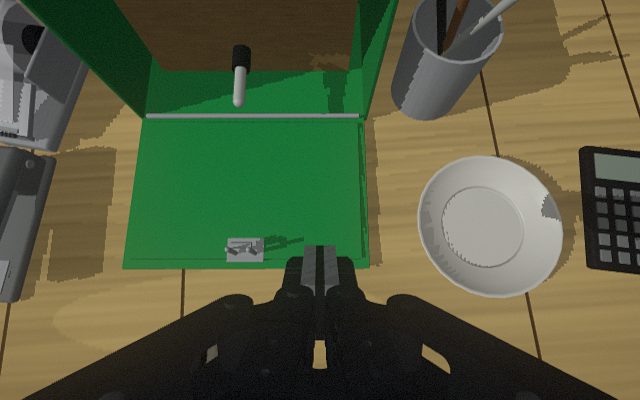

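View pics/scene10.png

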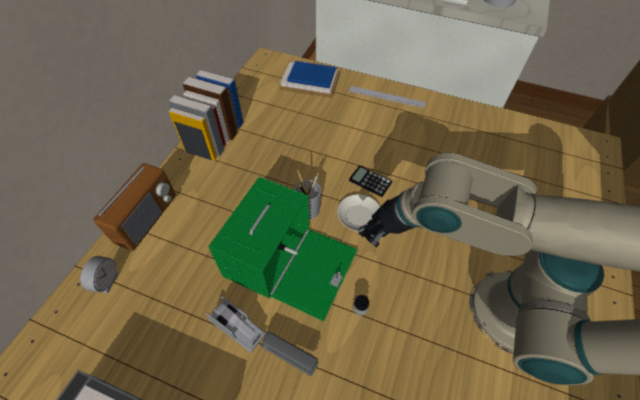

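```bash
python3 - <<'E'
from h import *
for n in('wrist10','scene10'):
    f=load(n)
    for th in (1.4,1.5,1.571):
        print(n,th,proj(f,RB.apply([flap(th,n=q,y=y) for q in (-.0015,.0055) for y in(.116,-.116)])+BOX).round(1).tolist())
a,b=[cv2.cvtColor(load(n)['frame'],cv2.COLOR_RGB2GRAY) for n in('scene0','scene10')]
d=(cv2.absdiff(a,b)>25)*255
cv2.imwrite('pics/diff.png',d.astype('uint8'))
s=load('scene10')['frame'][220:330,255:385]; cv2.imwrite('pics/s10c.png',cv2.resize(s[:,:,::-1],None,fx=5,fy=5,interpolation=cv2.INTER_CUBIC))
E
```

```text
wrist10 1.4 [[101.4, 266.7], [374.2, 265.6], [105.9, 268.7], [373.0, 267.5]]
wrist10 1.5 [[111.5, 270.3], [371.6, 269.2], [115.8, 271.3], [370.5, 270.2]]
wrist10 1.571 [[118.3, 271.6], [369.9, 270.5], [122.4, 272.0], [368.9, 270.9]]
scene10 1.4 [[323.9, 316.2], [358.4, 242.3], [324.3, 317.3], [358.6, 243.7]]
scene10 1.5 [[324.5, 318.6], [358.6, 245.3], [324.7, 319.6], [358.5, 246.5]]
scene10 1.571 [[324.6, 320.1], [358.4, 247.2], [324.6, 321.0], [358.2, 248.4]]
```

View pics/s10c.png

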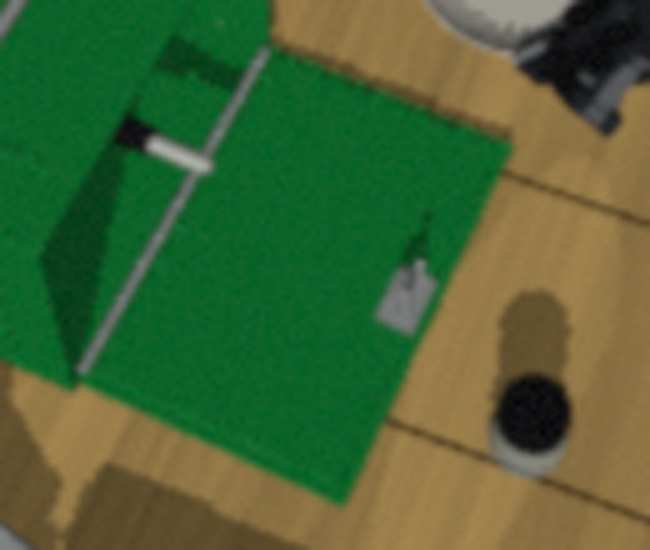

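View pics/diff.png

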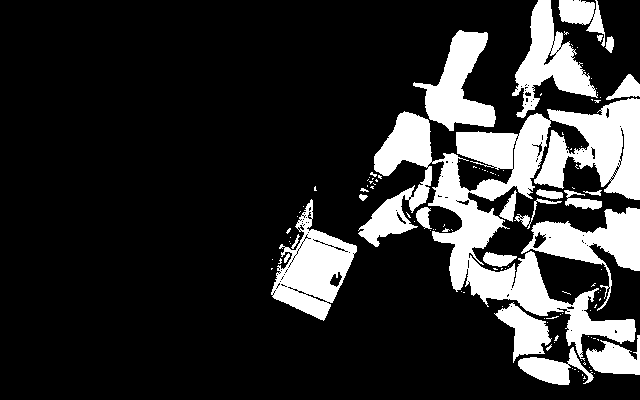

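The flap's outer corners sit at (324,321) and (357,249) in the scene view. The predictions for 1.571 rad are (324.6,321) and (358,248). The difference image shows only the flap and the robot changed, so I'm handing in.

```bash
python3 -c "
from h import *
st(); print(ctrl.close_job())"
```

```text
t 10.85 tip loc [-0.2413 -0.0694  0.1739] tool in box [[0.5, -0.0, -0.87], [0.87, -0.0, 0.5], [-0.01, -1.0, 0.0]] F [-0.6 -0.5  0.3] q [ 0.01 -0.63  2.14 -0.05  1.11  1.66] w 0.0
the job is handed in; nothing more can be done
None
```

The file box is open and its flap lies level at the stop. I handed the job in at 10.85 s on the robot's clock.

- **Press:** I pressed the thumb oval with the shut fingers until the flap met its inner stop, at about 14 N. I then drew back, and the spring set the flap ajar at about 0.40 rad.
- **Ease down:** I reached a fingertip behind the edge 60 mm to the right of the middle, sliding to 70 mm on the way. I eased the flap down at about 0.5 rad/s without pinching it. The force readings were 1.5 N or less until the stop, where I pressed with about 16 N before lifting clear.
- **Last checks:** The flap's corners in the scene view match 1.571 rad within about 1 px. In the wrist view they fit within about 3 to 5 px, which also points to fully open rather than 1.5 rad. Comparing the scene view before and after shows no change in the desk things not hidden by the arm; the calculator was partly behind it in the first comparison, but it was not near any move. The fingers were about 16 cm above the flap, with no contact force.
- **Disagreement:** At the stop the fingertip read about 2 mm lower than my model of the open flap, which is within the calibration error.

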